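Set the spring dividers to the pump body's bore centres

TASK

Pick the spring dividers up off their rest, squeeze their legs until the points are as far apart as the two punch marks (30 mm) on the blued top of the pump body, and hold the points just above the marks, one over each, without touching it. Squeeze gently, never press the points into the pump body, leave the other things alone, and finish still holding the dividers steady there at that gap, so that a mate can run the nut down to the leg.

Things in the scene. Friction and masses are not known exactly. Their poses are not given: they have to be found in the camera images.
- dividers: Steel spring dividers lying flat on the tool rest, 8 mm thick, underside 34 mm above the bench: two tapered legs, a round bow spring 40 mm across behind them, a short dark stem. Origin: underside, on the centre line between the legs where they are squeezed; x to the points, y to the left leg, z up. Stem end at x = -96 mm. About 120 g (varies), balanced within 5 mm of the origin
- squeeze (a point): Where to squeeze: 4 mm above the dividers' origin, mid-thickness. Width over the legs for flat fingers 19 mm wide centred here: 39 mm open, 27 mm when the points are 30 mm apart (outer faces then parallel); about 2.6 mm of point gap per mm of width. Each finger must push about 6 N to start closing, 11 N at 30 mm
- fulcrum (a point): Fulcrum of the legs inside the bow, on the centre line, 58 mm behind the squeeze point, mid-thickness; 150 mm from here to each point. A thin brass screw crosses the legs 26 mm in front of it and sticks out to 34 mm from the centre line on the left, with a brass nut: keep the fingers clear of it
- point_left (a point): Tip of the left leg (dividers' +y side), mid-thickness; the tip is 1.2 mm thick. From the squeeze point: 89 mm forward, 28 mm left when open; 91 mm forward, 15 mm left when the points are 30 mm apart
- point_right (a point): Tip of the right leg (dividers' -y side), mid-thickness, the mirror of the left one
- leg_left (a joint): Angle of the left leg, rad; the right leg mirrors it. 0: fully open, resting against the nut, points 56 mm apart; grows as the legs are squeezed; 0.087 when the points are 30 mm apart (gap in mm = 5 + 300 sin(0.1708 - value)); 0.155 at the stop. The spring opens it again when let go
- pump_body: Aluminium gear-pump body, fixed on the bench, 45 mm high: oval block 70 (x) by 100 mm (y) on a 76 x 136 x 10 mm foot; a round port boss on each x side reaches x = +-44 mm, 35 mm high. Top in blue layout dye with white scribed lines, one along y through the middle and two along x, crossing at the two black punch marks. Origin: centre of the underside; z up
- mark_left (a point): Punch mark on the top of the pump body (45 mm above the bench) at its y = +15 mm, where scribed lines cross; 30 mm from the other
- mark_right (a point): Punch mark on the top of the pump body (45 mm above the bench) at its y = -15 mm, where scribed lines cross; 30 mm from the other
- tool_rest: Wooden tool rest, fixed on the bench: 175 x 110 mm base board 8 mm thick with two cross rails 16 mm wide, 34 mm high, along y at x = -66 mm and x = +50 mm, on which the dividers lie (their x roughly along the rest's x). Origin: centre of the underside
- scriber: Scriber, 150 mm steel rod 9 mm thick, lying on the bench. Bystander: leave it where it is. Origin at its underside
- centre_punch: Square steel centre punch, 105 x 10 mm, lying on the bench. Bystander: leave it where it is. Origin at its underside
- blue_jar: Jar of layout dye, 52 mm across, 75 mm high. Bystander: leave it where it is. Origin at its underside
- square: Engineer's square lying flat: 100 mm stock 22 mm high and a thin 100 mm blade. Bystander: leave it where it is. Origin at its underside
- micrometer: Micrometer with a green bow, lying flat, about 130 mm long, 18 mm high. Bystander: leave it where it is. Origin at its underside
- hammer: Hammer, 280 mm, lying on the bench. Bystander: leave it where it is. Origin at its underside
- v_block: Steel V-block 60 x 50 x 44 mm with a 150 mm bar 26 mm thick in it, top at 53 mm. Bystander: leave it where it is. Origin at its underside
- parallels: Pair of ground steel parallels side by side, 150 x 20 x 30 mm. Bystander: leave it where it is. Origin at its underside
Not all that is in view belongs to the job. Several things have the shape of the dividers; the one meant has the colours described above. Several things look just like the tool_rest: the one meant starts farthest from the robot's base.

How it is judged:
By the outcome, as a careful person would: the job done as asked, in the order asked, and still so for the second after the job is handed in, while the arm keeps its last pose, push and grip.
It also fails if it takes over 48 s, if anything falls off the work surface, if the arm or the gripper's body presses on something with over 40 N, if the wrist force passes 120 N, or if a joint passes its speed limit or range.

ROBOT

A 6-joint arm with a two-finger parallel gripper is mounted at the origin on the work surface. World frame = base frame: x ahead of the robot, y to its left, z up, the work surface at z = 0. Lengths are in m, angles in rad, forces in N, time in s.
With the tool pointing down it reaches from about 0.375 to 0.9 m from the base axis. Payload 3.1 kg.
Tool frame: the origin (TCP) lies on the centre line of the jaws, within the pads' length; the fingertips stand 19 mm ahead of it and the grasp point (between the pads) is the TCP; z points along the fingers, y is the direction in which the jaws open and shut (so a half turn about z gives the same grasp; the last joint's range is limited). The gripper opens to 85 mm and grips with 20 to 120 N. Pads are 22 mm wide; open, the fingers measure 114 mm over their backs; the gripper's body (76 mm by 85 mm) begins 54 mm behind the grasp point. The pads swing forward as they close: fully open they stand 13 mm farther back than shut.
Start: joints at [-1.349, 0.527, 1.433, -0, 1.181, -0.178], TCP at [0.243, -0.576, 0.25] pointing down, gripper open.
Joint ranges: [-3.08, 3.08], [-0.75, 2.2], [0.22, 2.44], [-1.43, 4.57], [0, 2.65], [-2.85, 2.85]. Speed limits (rad/s): [2.79, 2.79, 3.14, 3.14, 3.14, 3.14].

INTERFACE

Orientations are given as a unit quaternion [x, y, z, w].
In Python, from station import manip, imaging, workorder gives the robot as it stands.
- The arm moves only by the shell command python3 -m creep 'ROWS' [FORCE]. ROWS is a JSON object of lists of equal length, an entry for each row: "claw": the finger opening in cm, from 0 to 8.54; "dp": the shift along the tool's x, y, z in cm, a list of three; "roll": the turn about the tool's z in rad. In form: {"claw": [claw, ...], "dp": [[dx, dy, dz], ...], "roll": [roll, ...]}. A call has 1 to 12 rows; each row is the pose to reach, as a shift and turn from the pose commanded when the call began, along the tool's axes at that moment; what a row does not reach only later rows make up. A row lasts 1/10 s, in which the tool goes at most 50 mm and 8.59 degrees, less where a joint would pass 70% of its speed; a pose out of reach is approached as far as the arm can. A call with a gripper value outside its range is refused whole. The fingers move at their own pace and stop on an object; FORCE is the grip in N (left out, the last holds). Time passes only in rows, so rows that repeat a pose let the fingers close. It gives the time, the measured TCP pose, the force and the opening at its end, in the units of the state.
- manip.sense(): the state, without advancing time (a new reading comes with each control period).
- imaging.snapshot(name): name is "side" or "top"; returns a dict with "image" (480x640x3 uint8, red, green, blue), "z_map" (480x640 float32, m along the optical axis (not along the pixel's ray), 0 where there is no reading), "vfov" (degrees; the focal length in pixels is half the picture's height over the tangent of half this angle, whatever the lens; pixels are square), "cx", "cy" (the principal point, pixels), "dist" ([k1, k2, p1, p2, k3] as OpenCV has them; the pictures are not rectified), "R" (3x3) and "t" (3): a world point X has camera coordinates R X + t. Camera axes: x right, y down, z forward; pixel columns grow to the right and rows downward; lengths in m; the calibration is good to about 2 mm. A picture is of the moment at which its call begins.
- workorder.sign_off(): hands the job in, once; it reports no verdict.
The state is a dict: "t": time; "q": joint angles; "qd": joint speeds; "tau": joint torques, N m; "tcp_pos": TCP position; "tool_rot": TCP orientation; "force": force on the tool from outside, world axes, zero at the start; "ft_torque": the same for the moment, N m; "finger_gap": opening from 0.0 (shut) to 1.0 (fully open).
Only numpy, scipy, OpenCV 4.12 (cv2) and the standard library are available. Lean on these libraries where they do the work, as an engineer would, in place of code of your own. Each camera call takes 0.05 s, during which the arm holds its last target.

## Working session

There is one attempt and no reset: what is moved stays moved. The work goes in short steps, Python scripts to look and compute and a shell command to move; the robot and the scene stay as the last step left them, time stands still between calls to the robot, and variables do not carry over. Pictures are saved under pics/ and viewed, and the job is handed in when it is done.

```bash
ls; mkdir -p pics; cat > h.py <<'E'
import numpy as np, cv2
from station import manip, imaging, workorder
def snap(name,fn=None):
    s=imaging.snapshot(name)
    if fn: cv2.imwrite('pics/'+fn, cv2.cvtColor(s['image'],cv2.COLOR_RGB2BGR))
    np.save('/tmp/'+name+'.npy',s,allow_pickle=True)
    return s
def load(name): return np.load('/tmp/'+name+'.npy',allow_pickle=True).item()
def K(s):
    f=240/np.tan(np.radians(s['vfov'])/2)
    return np.array([[f,0,s['cx']],[0,f,s['cy']],[0,0,1.]])
def plane(s,uv,z):
    uv=np.array(uv,float).reshape(-1,1,2)
    n=cv2.undistortPoints(uv,K(s),np.array(s['dist'],float))[:,0]
    R=np.array(s['R']);t=np.array(s['t'])
    d=np.c_[n,np.ones(len(n))]@R   # R^T d
    c=-R.T@t
    k=(z-c[2])/d[:,2]
    return c+d*k[:,None]
def proj(s,X):
    R=np.array(s['R']);t=np.array(s['t'])
    p,_=cv2.projectPoints(np.array(X,float).reshape(-1,3),cv2.Rodrigues(R)[0],t,K(s),np.array(s['dist'],float))
    return p[:,0]
E
python3 - <<'E'
from h import *
for n in ('top','side'):
    s=snap(n,n+'0.png'); print(n,s['vfov'],s['cx'],s['cy'],s['dist'],-np.array(s['R']).T@s['t'],np.array(s['R']).round(3).tolist())
print(manip.sense())
E
```

```text
pics
top 53.236617086389806 319.436475052508 247.89363765314963 [-0.06372153  0.          0.          0.          0.        ] [ 0.33210244 -0.055965    1.16024219] [[-0.021, -1.0, -0.011], [-0.983, 0.023, -0.183], [0.183, 0.007, -0.983]]
side 43.21652478802312 319.35665780891753 251.4164559747806 [-0.1526632  0.         0.         0.         0.       ] [0.40735481 0.89736886 1.00332503] [[-0.992, -0.125, -0.003], [-0.086, 0.7, -0.708], [0.09, -0.703, -0.706]]
{'t': 0.1, 'q': array([-1.34951160e+00,  5.28383921e-01,  1.43379192e+00,  6.60151068e-06,
        1.18141803e+00, -1.78529457e-01]), 'qd': array([ 0.00059218, -0.00425273, -0.00197213,  0.00032316, -0.00101918,
       -0.0005958 ]), 'tau': array([ 1.32937898e-04, -4.43302882e+01, -1.78586197e+01, -1.26551690e-04,
        3.88821383e-03, -2.04069516e-05]), 'tcp_pos': array([ 0.24315293, -0.57508846,  0.24941922]), 'tool_rot': array([ 9.80084790e-01,  1.98576946e-01, -1.83372413e-05, -1.00044280e-03]), 'force': array([-0.08842259, -0.32646379, -0.32424149]), 'ft_torque': array([ 0.0242591 ,  0.0089987 , -0.03033129]), 'finger_gap': 1.0036560389836788}
```

View pics/top0.png

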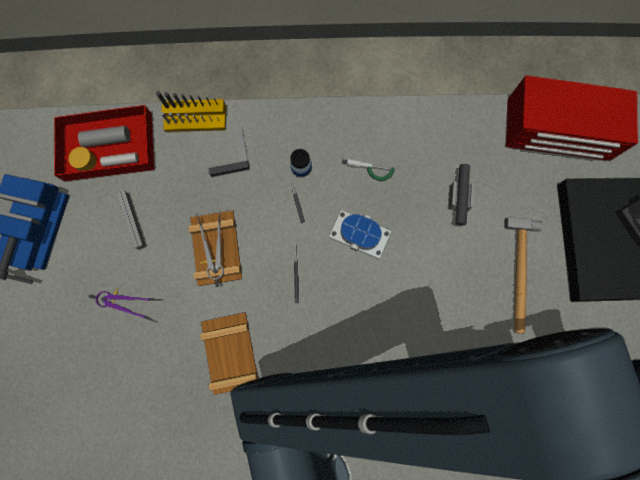

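View pics/side0.png

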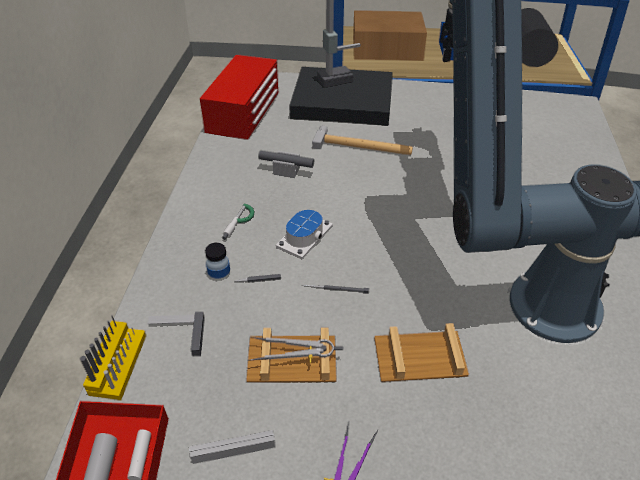

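The top view shows the steel dividers on the far rest, with the bow near (216,270) and the points near (200,215) and (220,213). The pump body is near (361,232), and the purple dividers near (125,302) are a decoy. I'll zoom in on both.

```bash
python3 - <<'E'
from h import *
for n,boxes in (('top',[(170,195,100,100),(310,195,100,75)]),('side',[(235,310,120,90),(265,195,80,70)])):
    s=load(n); im=cv2.cvtColor(s['image'],cv2.COLOR_RGB2BGR)
    for i,(x,y,w,h) in enumerate(boxes):
        k=min(790//w,590//h)
        cv2.imwrite(f'pics/{n}_z{i}.png',cv2.resize(im[y:y+h,x:x+w],None,fx=k,fy=k,interpolation=cv2.INTER_CUBIC)); print(n,i,k,x,y)
E
```

```text
top 0 5 170 195
top 1 7 310 195
side 0 6 235 310
side 1 8 265 195
```

View pics/top_z0.png

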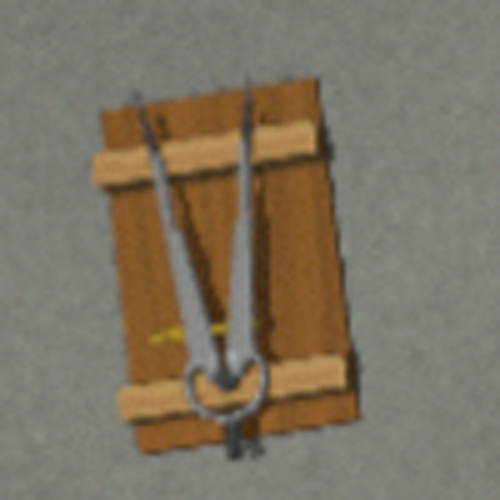

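View pics/top_z1.png

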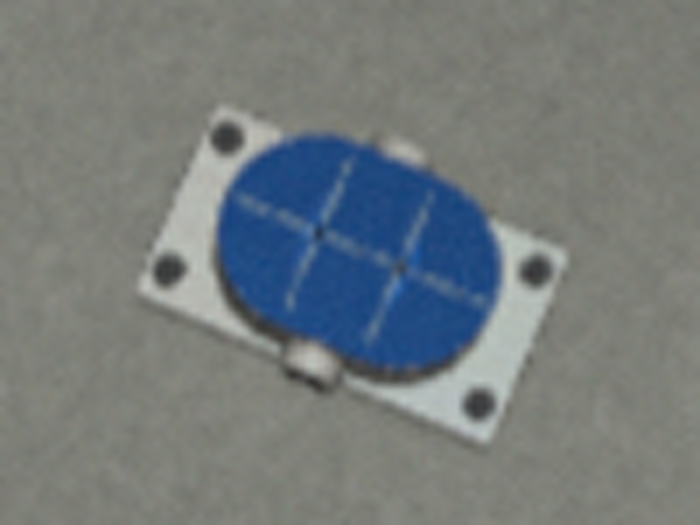

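View pics/side_z0.png

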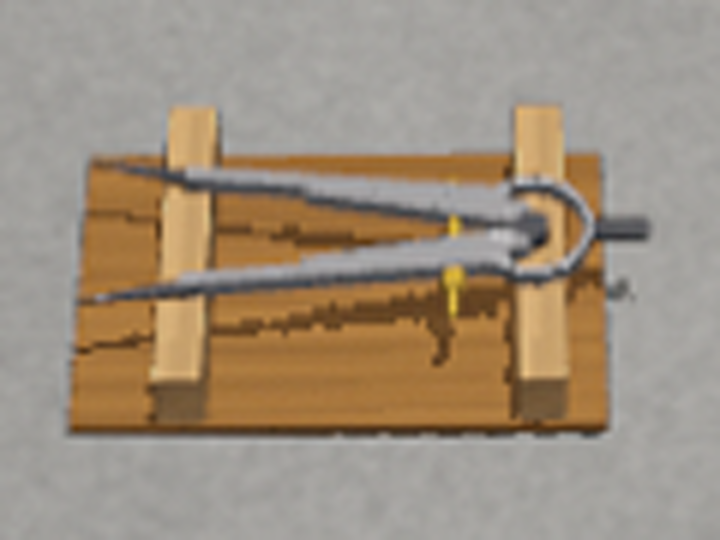

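View pics/side_z1.png

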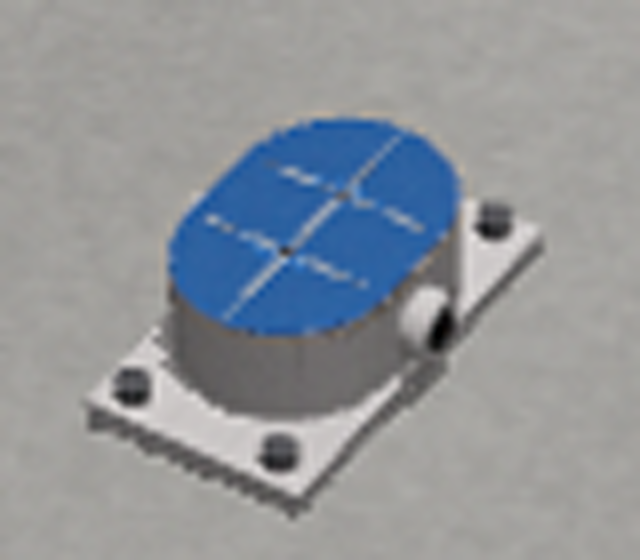

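Both punch marks, both divider points and the fulcrum are visible in both views. Next I'll triangulate them, with plane casts as a cross-check.

```bash
cat >> h.py <<'E'
def tri(s1,p1,s2,p2):
    P=[];U=[]
    for s,p in ((s1,p1),(s2,p2)):
        U.append(cv2.undistortPoints(np.array(p,float).reshape(-1,1,2),K(s),np.array(s['dist'],float))[:,0].T)
        P.append(np.c_[np.array(s['R']),np.array(s['t'])])
    X=cv2.triangulatePoints(P[0],P[1],U[0],U[1]); return (X[:3]/X[3]).T
E
python3 - <<'E'
from h import *
a=load('top');b=load('side')
z=lambda p,k,o:(np.array(p,float)+.5)/k-.5+np.array(o)
T=[z(p,7,(310,195)) for p in ((318,233),(402,268))]+[z(p,5,(170,195)) for p in ((137,97),(249,82),(228,381))]
S=[z(p,8,(265,195)) for p in ((286,250),(345,195))]+[z(p,6,(235,310)) for p in ((80,302),(95,163),(537,227))]
# which mark correspondence
print('tri',(tri(a,T,b,S)*1000).round(1).tolist())
S2=[S[1],S[0]]
for h,sl in ((.045,slice(0,2)),(.038,slice(2,5))):
    print('top',(plane(a,T[sl],h)*1000).round(1).tolist()); print('side',(plane(b,S[sl],h)*1000).round(1).tolist())
# blue centroid
for s in (a,b):
    im=s['image']; hsv=cv2.cvtColor(im,cv2.COLOR_RGB2HSV)
    m=cv2.inRange(hsv,(100,120,60),(125,255,255))
    c,_=cv2.findContours(m,cv2.RETR_EXTERNAL,cv2.CHAIN_APPROX_NONE)
    for q in c:
        M=cv2.moments(q)
        if M['m00']>300:
            ce=(M['m10']/M['m00'],M['m01']/M['m00'])
            P=plane(s,q.reshape(-1,2),.045)[:,:2]*1000
            (rc,wh,ang)=cv2.minAreaRect(P.astype(np.float32))
            print('blue',np.round(ce,1),(plane(s,[ce],.045)*1000).round(1),np.round(rc,1),np.round(wh,1),round(ang,1))
E
```

```text
tri [[585.1, -133.7, 47.1], [572.1, -161.9, 45.1], [630.7, 247.7, 39.7], [636.7, 192.9, 40.2], [489.6, 200.3, 40.4]]
top [[586.3, -133.9, 45.0], [573.4, -162.0, 45.0]]
side [[584.7, -135.7, 45.0], [570.9, -161.7, 45.0]]
top [[631.8, 248.2, 38.0], [637.9, 193.4, 38.0], [491.4, 200.9, 38.0]]
side [[630.4, 246.7, 38.0], [636.7, 191.3, 38.0], [488.4, 198.8, 38.0]]
blue [360.8 230.7] [[ 579.1 -147.4   45. ]] [ 579.5 -147.3] [96.3 68.1] 64.7
blue [ 16.  239.5] [[578.  698.1  45. ]] [575.4 696.9] [142.7  85.9] 6.1
blue [ 27.7 210.5] [[651.  674.9  45. ]] [650.1 676.8] [89.7 34.3] 76.0
blue [ 48.9 230.7] [[598.  614.6  45. ]] [600.6 614.2] [ 23.4 194.5] 75.4
blue [ 21.6 187.4] [[711.7 697.2  45. ]] [709.2 687.3] [138.4  50.3] 76.2
blue [303.7 223. ] [[ 578.3 -146.3   45. ]] [ 577.5 -147.3] [97.3 67. ] 64.7
blue [587.8  47.7] [[ -314.5 -1226.5    45. ]] [ -244.9 -1355.4] [1070.5  410.8] 69.1
blue [338.5  19. ] [[  613.4 -1303.8    45. ]] [  610.7 -1287.3] [ 36.3 412.7] 6.1
```

The marks come out at about (585.5,-134.5) and (572.3,-162), mid-point (579,-148), with the line at 64.7°. The dividers' squeeze point is about (546.5,208.3), heading about 7.2°. I'll compute the first move.

```bash
cat >> h.py <<'E'
def move(xy,z,head,p=None):
    s=manip.sense(); q=s['tool_rot']; p=s['tcp_pos']
    from scipy.spatial.transform import Rotation as Ro
    R=Ro.from_quat(q).as_matrix(); h=np.degrees(np.arctan2(R[1,0],R[0,0]))
    d=R.T@(np.array([xy[0],xy[1],z])-p)
    print('t',round(s['t'],2),'tcp',(p*1000).round(2),'head',round(h,2),'tilt z',R[:,2].round(4),'force',s['force'].round(2),'gap',round(s['finger_gap']*85.4,2))
    print('dp cm',(d*100).round(2),'roll',round(np.radians(h-head),4))
E
python3 - <<'E'
from h import *
move((.5465,.2083),.150,7.2)
E
```

```text
t 0.1 tcp [ 243.15 -575.09  249.42] head 22.91 tilt z [-4.e-04  2.e-03 -1.e+00] force [-0.09 -0.33 -0.32] gap 85.71
dp cm [ 58.43 -60.33  10.08] roll 0.2741
```

```bash
python3 -m creep '{"claw":[8,7,6,5.5,5.5,5.5,5.5,5.5,5.5,5.5,5.5,5.5],"dp":[[4,-4.1,0],[8,-8.2,0],[12,-12.4,0],[16,-16.5,0],[19.5,-20.1,0],[23,-23.8,0],[26.5,-27.4,0],[30,-31,0],[33.5,-34.6,0],[37,-38.2,0],[40,-41.3,0],[43,-44.4,0]],"roll":[0,0.02,0.04,0.07,0.1,0.13,0.16,0.19,0.22,0.25,0.274,0.274]}' 20
python3 -c "
from h import *
move((.5465,.2083),.150,7.2)"
```

```text
t: 1.3
tcp_pos: [0.4603, -0.0141, 0.2502]
tool_rot: [0.998, 0.063, -0.0, 0.0]
force: [1.6, -1.0, 0.7]
finger_gap: 0.645
t 1.3 tcp [460.25 -14.15 250.24] head 7.18 tilt z [-1.e-04 -1.e-04 -1.e+00] force [ 1.57 -1.01  0.67] gap 55.07
dp cm [ 11.34 -20.99  10.02] roll -0.0004
```

```bash
python3 -m creep '{"claw":[5.5,5.5,5.5,5.5,5.5,5.5,5.5,5.5,5.5,5.5],"dp":[[2,-3.7,1],[4,-7.4,2],[6,-11,4],[8,-14.5,6],[9.5,-17.5,8],[10.5,-19.5,9.5],[11.2,-20.7,10],[11.3,-21,10],[11.3,-21,10],[11.3,-21,10]],"roll":[0,0,0,0,0,0,0,0,0,0]}'
python3 -c "
from h import *
move((.5465,.2083),.0365,7.2)
for n in ('top','side'): snap(n,n+'1.png')"
```

```text
t: 2.3
tcp_pos: [0.5459, 0.2054, 0.1512]
tool_rot: [0.998, 0.062, 0.0, 0.0]
force: [-0.8, -0.7, 0.0]
finger_gap: 0.639
t 2.3 tcp [545.89 205.37 151.17] head 7.16 tilt z [ 8.e-04 -2.e-04 -1.e+00] force [-0.8  -0.7   0.01] gap 54.57
dp cm [ 0.09 -0.29 11.47] roll -0.0008
```

```bash
python3 - <<'E'
from h import *
a=load('top');b=load('side')
for s,n,(x,y,w,h) in ((a,'t1',(150,180,120,120)),(b,'s1',(235,270,140,110))):
    im=cv2.cvtColor(s['image'],cv2.COLOR_RGB2BGR); k=5
    cv2.imwrite(f'pics/{n}.png',cv2.resize(im[y:y+h,x:x+w],None,fx=k,fy=k,interpolation=cv2.INTER_CUBIC))
E
```

```text
(no output)
```

View pics/t1.png

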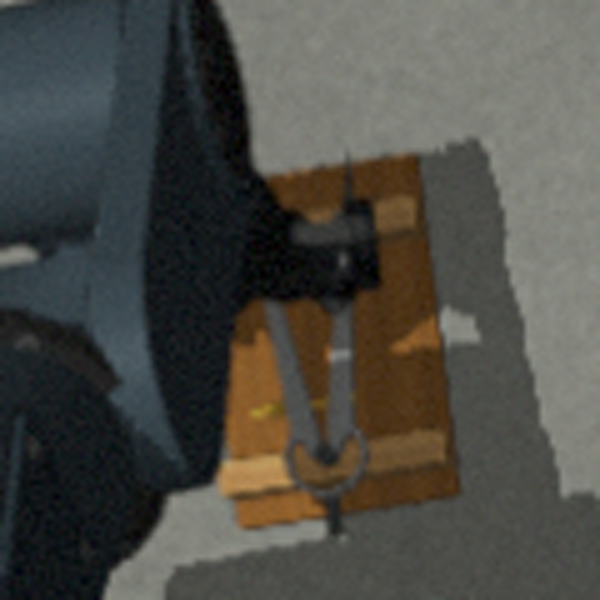

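View pics/s1.png

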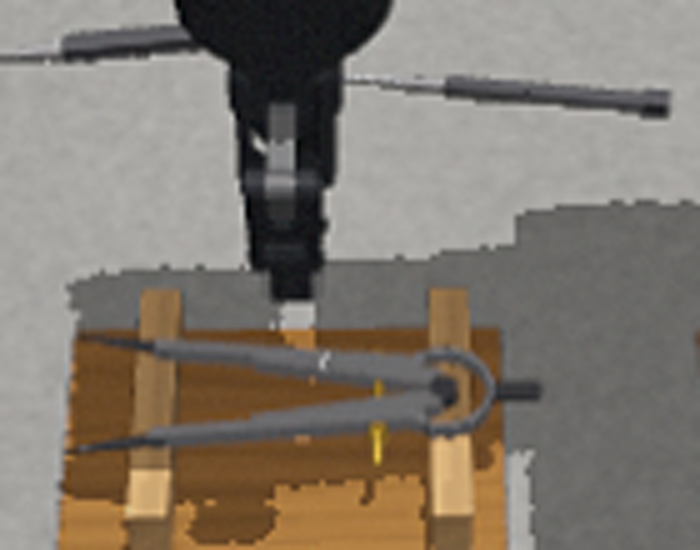

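Side view: the open pad (297,315 in the crop) hangs between the rails, over the leg at the expected spot. The brass screw is well behind it. Top view: the arm hides the front half. I'll descend with the 3 mm y correction.

```bash
python3 -m creep '{"claw":[5.5,5.5,5.5,5.5,5.5,5.5,5.5],"dp":[[0.1,-0.3,2.5],[0.1,-0.3,5],[0.1,-0.3,7],[0.1,-0.3,8],[0.1,-0.3,8.5],[0.1,-0.3,8.5],[0.1,-0.3,8.5]],"roll":[0,0,0,0,0,0,0]}'
python3 -c "
from h import *
move((.5465,.2083),.0365,7.2)
s=snap('side')
im=cv2.cvtColor(s['image'],cv2.COLOR_RGB2BGR)
cv2.imwrite('pics/s2.png',cv2.resize(im[270:380,235:375],None,fx=5,fy=5,interpolation=cv2.INTER_CUBIC))"
```

```text
t: 3.1
tcp_pos: [0.5471, 0.2094, 0.0662]
tool_rot: [0.998, 0.063, 0.001, -0.0]
force: [-0.3, -0.6, 0.0]
finger_gap: 0.643
t 3.1 tcp [547.1 209.4  66.2] head 7.19 tilt z [ 1.7e-03  3.0e-04 -1.0e+00] force [-0.35 -0.64  0.02] gap 54.94
dp cm [-0.08  0.1   2.97] roll -0.0001
```

View pics/s2.png

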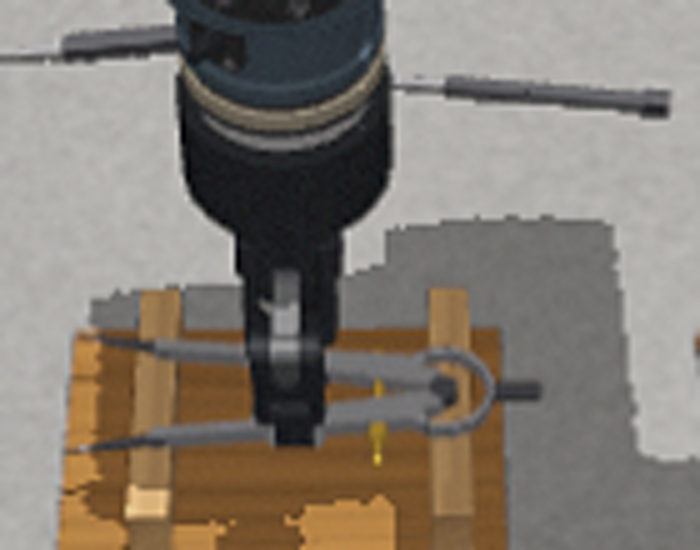

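The finger tips at about (294,430 in the crop) are beside the near leg, between the rail and the screw. I'll go down the last 30 mm.

```bash
python3 -m creep '{"claw":[5.5,5.5,5.5,5.5,5.5],"dp":[[0,0.1,1.2],[-0.1,0.1,2.2],[-0.1,0.1,2.9],[-0.1,0.1,2.9],[-0.1,0.1,2.9]],"roll":[0,0,0,0,0]}'
python3 -c "
from h import *
move((.5465,.2083),.0365,7.2)
for n in ('top','side'):
  s=snap(n); p=s['tcp_pos'] if 'tcp_pos' in s else 0
s=load('side');im=cv2.cvtColor(s['image'],cv2.COLOR_RGB2BGR)
print(proj(s,[[.547,.209,.038],[.5435,.2366,.038]]))
cv2.imwrite('pics/s3.png',cv2.resize(im[270:380,235:375],None,fx=5,fy=5,interpolation=cv2.INTER_CUBIC))"
```

```text
t: 3.65
tcp_pos: [0.5453, 0.2083, 0.0358]
tool_rot: [0.998, 0.063, -0.0, 0.0]
force: [0.8, 1.5, 0.2]
finger_gap: 0.642
t 3.65 tcp [545.3  208.3   35.78] head 7.21 tilt z [-9.e-04 -1.e-04 -1.e+00] force [0.8  1.55 0.16] gap 54.86
dp cm [ 0.12  0.01 -0.07] roll 0.0002
[[293.65091126 348.61024616]
 [293.25572765 360.38219372]]
```

View pics/s3.png

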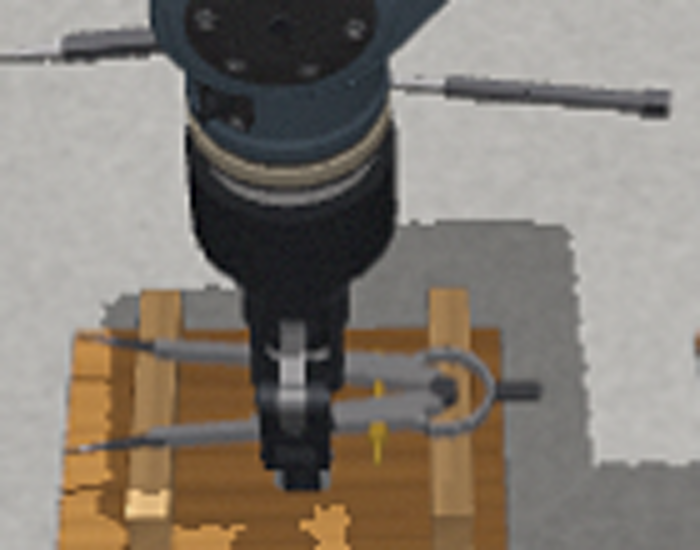

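The finger is centred at about (298,480 in the crop), within 1–2 mm of the squeeze station and clear of the screw and rail. I'll close gently.

```bash
python3 -m creep '{"claw":[5,4.6,4.3,4.1,4,3.9,3.8,3.8,3.8,3.8],"dp":[[0,0,0],[0,0,0],[0,0,0],[0,0,0],[0,0,0],[0,0,0],[0,0,0],[0,0,0],[0,0,0],[0,0,0]],"roll":[0,0,0,0,0,0,0,0,0,0]}' 20
python3 -c "
from h import *
move((.5465,.2083),.0365,7.2)"
```

```text
t: 4.75
tcp_pos: [0.5456, 0.2083, 0.0364]
tool_rot: [0.998, 0.063, 0.0, 0.0]
force: [0.0, 0.1, 2.5]
finger_gap: 0.447
t 4.75 tcp [545.58 208.27  36.43] head 7.21 tilt z [ 1.e-04 -0.e+00 -1.e+00] force [0.04 0.12 2.51] gap 38.16
dp cm [ 0.09  0.01 -0.01] roll 0.0002
```

```bash
python3 -m creep '{"claw":[3.7,3.6,3.5,3.5,3.5,3.5],"dp":[[0,0,0],[0,0,0],[0,0,0],[0,0,0],[0,0,0],[0,0,0]],"roll":[0,0,0,0,0,0]}' 20
python3 -c "
from h import *
move((.5465,.2083),.0365,7.2)
for n in ('top','side'):snap(n)
s=load('side');im=cv2.cvtColor(s['image'],cv2.COLOR_RGB2BGR)
cv2.imwrite('pics/s4.png',cv2.resize(im[270:380,235:375],None,fx=5,fy=5,interpolation=cv2.INTER_CUBIC))"
```

```text
t: 5.35
tcp_pos: [0.546, 0.2084, 0.0367]
tool_rot: [0.998, 0.063, 0.001, -0.0]
force: [-0.2, -0.5, 4.6]
finger_gap: 0.412
t 5.35 tcp [545.95 208.35  36.7 ] head 7.21 tilt z [ 1.e-03  1.e-04 -1.e+00] force [-0.24 -0.46  4.57] gap 35.2
dp cm [0.05 0.01 0.02] roll 0.0002
```

View pics/s4.png

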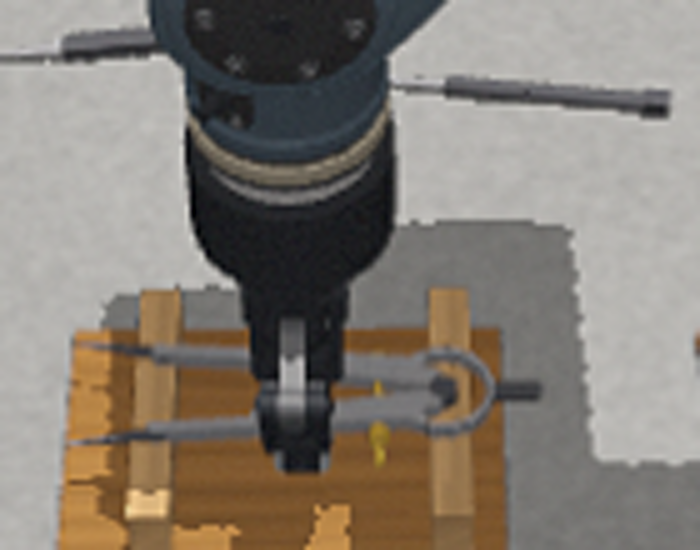

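The points have closed in (crop (68,441) and (77,347)) and the opening reads 35.2 mm, so the grip works. The 4.6 N upward force comes from the pads swinging forward. I'll lift slowly.

```bash
python3 -m creep '{"claw":[3.5,3.5,3.5,3.5,3.5,3.5,3.5,3.5,3.5,3.5,3.5],"dp":[[0,0,-0.2],[0,0,-0.5],[0,0,-1],[0,0,-2],[0,0,-3],[0,0,-4],[0,0,-5],[0,0,-6],[0,0,-6.5],[0,0,-6.5],[0,0,-6.5]],"roll":[0,0,0,0,0,0,0,0,0,0,0]}'
python3 -c "
from h import *
move((.5465,.2083),.1,7.2)
for n in ('top','side'):snap(n)
s=load('side');im=cv2.cvtColor(s['image'],cv2.COLOR_RGB2BGR)
cv2.imwrite('pics/s5.png',cv2.resize(im[230:380,235:375],None,fx=4,fy=4,interpolation=cv2.INTER_CUBIC))
s=load('top');im=cv2.cvtColor(s['image'],cv2.COLOR_RGB2BGR)
cv2.imwrite('pics/t5.png',cv2.resize(im[180:300,150:270],None,fx=4,fy=4,interpolation=cv2.INTER_CUBIC))"
```

```text
t: 6.55
tcp_pos: [0.5454, 0.2083, 0.1013]
tool_rot: [0.998, 0.063, -0.0, 0.0]
force: [0.3, -0.3, -0.8]
finger_gap: 0.407
t 6.55 tcp [545.42 208.26 101.34] head 7.21 tilt z [-1.e-04 -0.e+00 -1.e+00] force [ 0.25 -0.26 -0.82] gap 34.78
dp cm [0.11 0.01 0.13] roll 0.0001
```

View pics/s5.png

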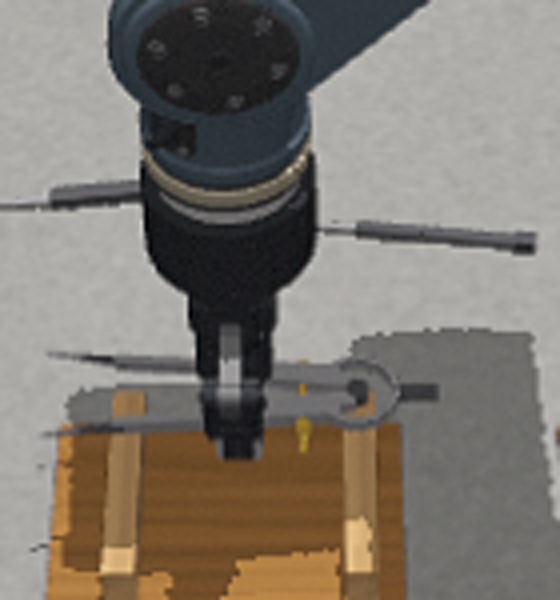

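View pics/t5.png

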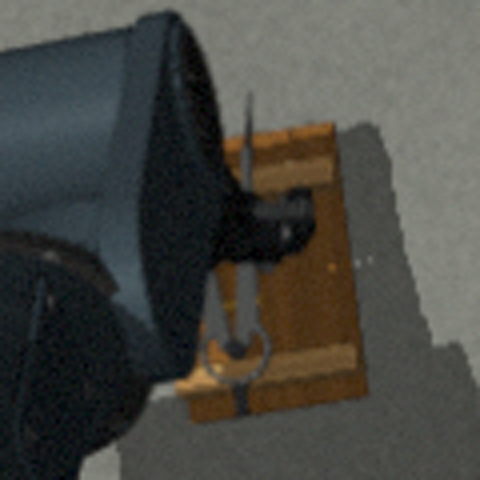

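The dividers are clear of the rails and roughly level. In the side crop the points are at (43,435) and (50,353) and the fulcrum at (357,392). I'll squeeze slowly here and then check tilt and gap.

```bash
python3 -m creep '{"claw":[3.4,3.3,3.2,3.1,3.0,2.95,2.9,2.85,2.8,2.8,2.8,2.8],"dp":[[0,0,0],[0,0,0],[0,0,0],[0,0,0],[0,0,0],[0,0,0],[0,0,0],[0,0,0],[0,0,0],[0,0,0],[0,0,0],[0,0,0]],"roll":[0,0,0,0,0,0,0,0,0,0,0,0]}'
python3 - <<'E'
from h import *
a=load('top');b=load('side')
P=tri(a,[(212.4,203.4),(208.9,266.6)],b,[(247.4,318.1),(324.1,327.9)]);print((P*1000).round(1).tolist())
move((.5465,.2083),.1,7.2)
for n in ('top','side'):snap(n)
s=load('side');im=cv2.cvtColor(s['image'],cv2.COLOR_RGB2BGR)
cv2.imwrite('pics/s6.png',cv2.resize(im[305:355,235:355],None,fx=6,fy=6,interpolation=cv2.INTER_CUBIC))
E
```

```text
t: 7.85
tcp_pos: [0.5455, 0.2083, 0.1013]
tool_rot: [0.998, 0.063, 0.0, -0.0]
force: [-0.6, 0.2, -0.8]
finger_gap: 0.33
[[637.4, 195.6, 102.7], [490.2, 200.5, 102.6]]
t 7.85 tcp [545.53 208.29 101.33] head 7.21 tilt z [ 0.  0. -1.] force [-0.64  0.22 -0.76] gap 28.18
dp cm [0.1  0.01 0.13] roll 0.0001
```

View pics/s6.png

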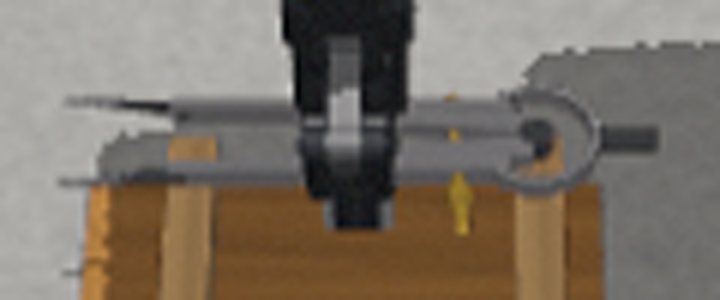

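The triangulation gives point z 102.7 and fulcrum z 102.6, so it's level. I'll squeeze to 27 mm and measure the gap.

```bash
python3 -m creep '{"claw":[2.75,2.7,2.7,2.7,2.7],"dp":[[0,0,0],[0,0,0],[0,0,0],[0,0,0],[0,0,0]],"roll":[0,0,0,0,0]}'
python3 - <<'E'
from h import *
move((.5465,.2083),.1,7.2)
for n in ('top','side'):snap(n)
s=load('side');im=cv2.cvtColor(s['image'],cv2.COLOR_RGB2BGR)
cv2.imwrite('pics/s7.png',cv2.resize(im[310:350,235:335],None,fx=8,fy=8,interpolation=cv2.INTER_CUBIC))
s=load('top');im=cv2.cvtColor(s['image'],cv2.COLOR_RGB2BGR)
cv2.imwrite('pics/t7.png',cv2.resize(im[190:290,170:250],None,fx=6,fy=6,interpolation=cv2.INTER_CUBIC))
E
```

```text
t: 8.45
tcp_pos: [0.5455, 0.2083, 0.1013]
tool_rot: [0.998, 0.063, 0.0, -0.0]
force: [-0.2, 0.2, -1.0]
finger_gap: 0.318
t 8.45 tcp [545.55 208.31 101.31] head 7.21 tilt z [ 0.  0. -1.] force [-0.22  0.18 -0.99] gap 27.17
dp cm [0.09 0.01 0.13] roll 0.0001
```

View pics/s7.png

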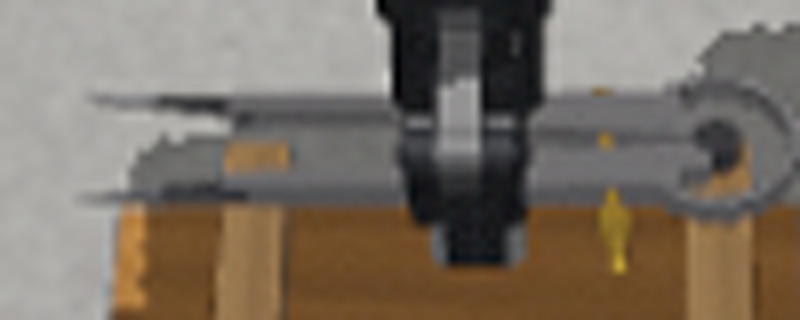

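View pics/t7.png

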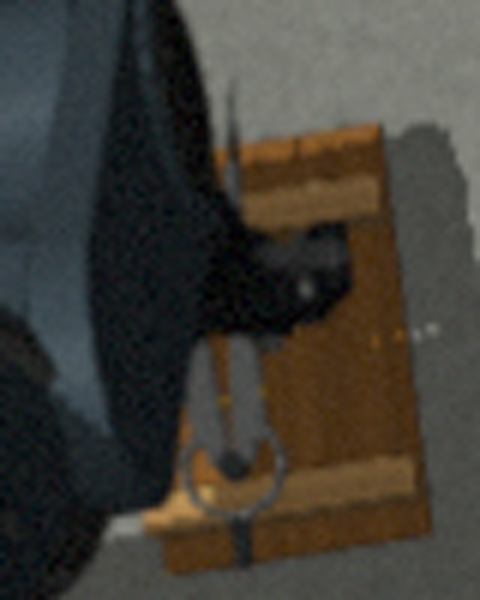

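```bash
python3 - <<'E'
from h import *
a=load('top');b=load('side')
z=lambda p,k,o:(np.array(p,float)+.5)/k-.5+np.array(o)
S=[z(p,8,(235,310)) for p in ((82,198),(90,98),(718,146))]
T=[z(p,6,(170,190)) for p in ((232,82),(234,461))]
P=plane(b,S,.1025)*1000;print(P.round(1).tolist(),np.hypot(*(P[0]-P[1])[:2]))
print((tri(a,T,b,S[1:])*1000).round(1).tolist())
m=(P[0]+P[1])/2-P[2]; print('head',np.degrees(np.arctan2(m[1],m[0])),np.hypot(m[0],m[1]))
d=P[0]-P[1];print('perp head',np.degrees(np.arctan2(-d[0],d[1])))
E
```

```text
[[632.9, 234.3, 102.5], [637.2, 204.9, 102.5], [488.0, 200.5, 102.5]] 29.667006719800728
[[638.2, 205.1, 103.1], [490.1, 201.0, 103.6]]
head 7.392234355968046 148.344585136262
perp head 8.287539997487958
```

Gap is about 29.7 mm by image. The point mid sits 90.8 mm ahead of the TCP and 0.3 mm sideways, as nominal. Now the transfer.

```bash
python3 -c "
from h import *
move((.4967,-.1091),.12,-25.3)"
```

```text
t 8.55 tcp [545.55 208.33 101.34] head 7.21 tilt z [ 1.e-04  0.e+00 -1.e+00] force [ 0.1  -0.23 -0.98] gap 27.0
dp cm [-8.83 30.88 -1.87] roll 0.5674
```

```bash
python3 -m creep '{"claw":[2.7,2.7,2.7,2.7,2.7,2.7,2.7,2.7,2.7,2.7,2.7,2.7],"dp":[[-0.1,0.4,-0.8],[-0.4,1.4,-1.6],[-0.9,3.1,-1.9],[-1.5,5.3,-1.9],[-2.2,7.8,-1.9],[-3,10.5,-1.9],[-3.8,13.3,-1.9],[-4.6,16.1,-1.9],[-5.4,18.9,-1.9],[-6.1,21.3,-1.9],[-6.7,23.3,-1.9],[-7.1,24.8,-1.9]],"roll":[0.01,0.03,0.06,0.1,0.15,0.2,0.25,0.3,0.35,0.39,0.43,0.46]}'
python3 -m creep '{"claw":[2.7,2.7,2.7,2.7,2.7,2.7,2.7,2.7],"dp":[[0,0,0],[0,0,0],[0,0,0],[0,0,0],[0,0,0],[0,0,0],[0,0,0],[0,0,0]],"roll":[0,0,0,0,0,0,0,0]}'
python3 -c "
from h import *
move((.4967,-.1091),.12,-25.3)"
```

```text
t: 9.75
tcp_pos: [0.506, -0.0488, 0.1212]
tool_rot: [0.986, -0.168, 0.001, 0.0]
force: [0.1, 1.0, -1.3]
finger_gap: 0.321
t: 10.55
tcp_pos: [0.5062, -0.0465, 0.1203]
tool_rot: [0.986, -0.166, -0.0, -0.0]
force: [-0.6, 0.8, -1.3]
finger_gap: 0.316
t 10.55 tcp [506.21 -46.47 120.26] head -19.13 tilt z [-1.e-04  0.e+00 -1.e+00] force [-0.6   0.76 -1.34] gap 27.01
dp cm [1.15 6.23 0.03] roll 0.1077
```

```bash
python3 -m creep '{"claw":[2.7,2.7,2.7,2.7,2.7,2.7,2.7,2.7,2.7,2.7],"dp":[[0.1,0.3,0],[0.2,1,0],[0.4,2,0],[0.6,3.2,0],[0.8,4.4,0],[1,5.3,0],[1.1,5.9,0],[1.15,6.2,0],[1.15,6.2,0],[1.15,6.2,0]],"roll":[0.01,0.02,0.04,0.06,0.075,0.09,0.1,0.1077,0.1077,0.1077]}'
python3 - <<'E'
from h import *
move((.4967,-.1091),.12,-25.3)
for n in ('top','side'):snap(n,n+'8.png')
E
```

```text
t: 11.55
tcp_pos: [0.4966, -0.1087, 0.1203]
tool_rot: [0.976, -0.219, -0.0, -0.0]
force: [0.3, 1.1, -1.0]
finger_gap: 0.321
t 11.55 tcp [ 496.63 -108.73  120.28] head -25.31 tilt z [-2.e-04  3.e-04 -1.e+00] force [ 0.25  1.15 -1.04] gap 27.45
dp cm [0.02 0.03 0.03] roll -0.0002
```

View pics/top8.png

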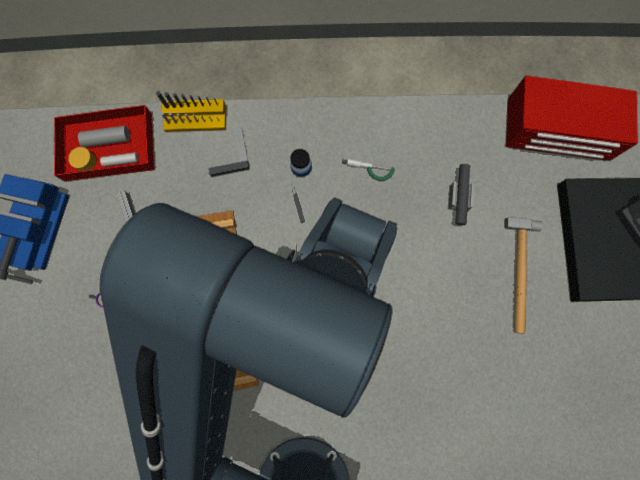

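View pics/side8.png

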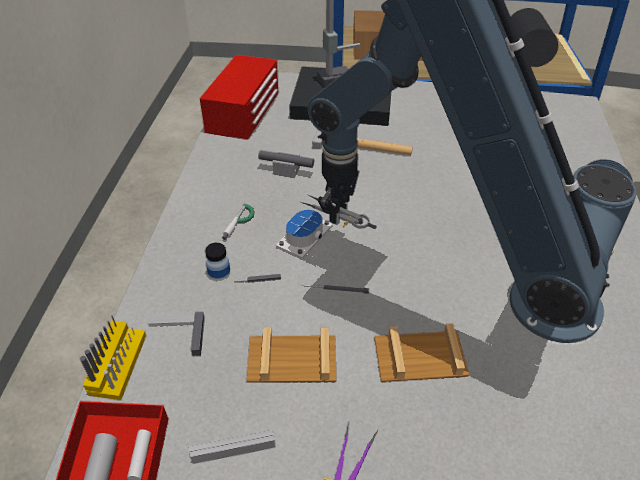

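Side view: the dividers sit over the pump body near (315–375, 205–225). Top view: the wrist hides the pump, so the fine check has to use the side camera. I'll descend to 11 mm above the top first.

```bash
python3 -m creep '{"claw":[2.7,2.7,2.7,2.7,2.7,2.7,2.7,2.7,2.7],"dp":[[0,0,0.8],[0,0,2],[0,0,3.4],[0,0,4.8],[0,0,5.8],[0,0,6.3],[0,0,6.5],[0,0,6.5],[0,0,6.5]],"roll":[0,0,0,0,0,0,0,0,0]}'
python3 - <<'E'
from h import *
move((.4967,-.1091),.050,-25.3)
s=snap('side');im=cv2.cvtColor(s['image'],cv2.COLOR_RGB2BGR)
cv2.imwrite('pics/s9.png',cv2.resize(im[190:260,265:365],None,fx=8,fy=8,interpolation=cv2.INTER_CUBIC))
E
```

```text
t: 12.55
tcp_pos: [0.497, -0.1091, 0.0557]
tool_rot: [0.976, -0.219, 0.0, 0.0]
force: [-0.3, -0.1, -0.2]
finger_gap: 0.32
t 12.55 tcp [ 497.05 -109.11   55.65] head -25.32 tilt z [ 8.e-04 -4.e-04 -1.e+00] force [-0.28 -0.11 -0.22] gap 27.35
dp cm [-0.03  0.01  0.57] roll -0.0003
```

View pics/s9.png

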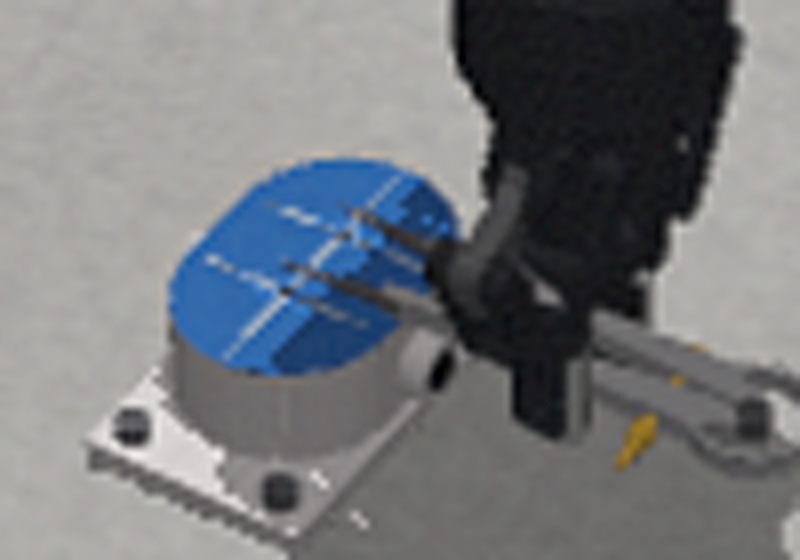

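```bash
python3 - <<'E'
from h import *
b=load('side'); zz=.0557+.0013
m=np.array([[300.3,225.8],[307.7,218.9]])
M=plane(b,m,.045); up=proj(b,M+[0,0,zz-.045]); print('expected tip crop px',((up-[265,190]+.5)*8-.5).round(1).tolist())
z=lambda p,k,o:(np.array(p,float)+.5)/k-.5+np.array(o)
S=[z(p,8,(265,190)) for p in ((287,265),(351,208),(752,418))]
P=plane(b,S,zz)*1000; print('tips',P.round(1).tolist(),'marks',(M*1000).round(1).tolist())
d=P[0]-P[1];print('gap',np.hypot(d[0],d[1]),'dir',np.degrees(np.arctan2(d[1],d[0])));mm=(P[0]+P[1])/2-P[2];print('head',np.degrees(np.arctan2(mm[1],mm[0])),np.hypot(mm[0],mm[1]))
im=cv2.cvtColor(b['image'],cv2.COLOR_RGB2BGR)
cv2.imwrite('pics/s9z.png',cv2.resize(im[205:245,285:325],None,fx=14,fy=14,interpolation=cv2.INTER_LANCZOS4))
E
```

```text
expected tip crop px [[284.9, 259.5], [344.5, 204.3]]
tips [[583.8, -133.4, 57.0], [568.8, -160.4, 57.0], [444.6, -86.1, 57.0]] marks [[584.7, -135.7, 45.0], [570.9, -161.8, 45.0]]
gap 30.90275389858433 dir 60.8990751424968
head -24.81326511349635 145.0734685267791
```

View pics/s9z.png

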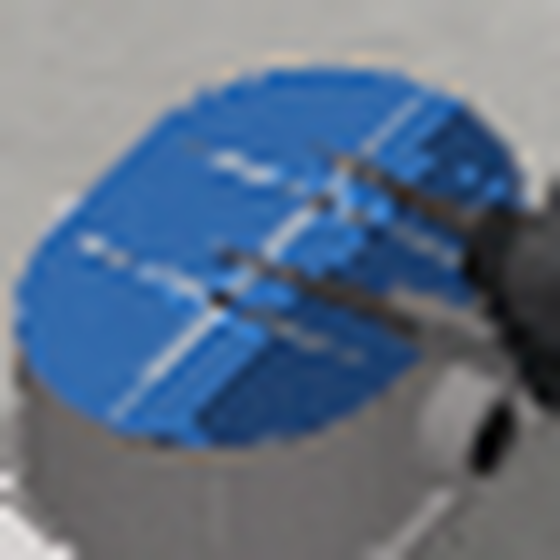

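```bash
python3 - <<'E'
from h import *
b=load('side')
z=lambda p,k,o:(np.array(p,float)+.5)/k-.5+np.array(o)
M=plane(b,[z(p,14,(285,205)) for p in ((220,298),(325,203))],.045)*1000
for zz in (.056,.057):
    P=plane(b,[z(p,14,(285,205)) for p in ((222,255),(330,155))],zz)*1000
    d=P[0]-P[1]
    print(zz,'M',M.round(1).tolist(),'P',P.round(1).tolist(),'diff',(P-M).mean(0).round(2),'gap',np.hypot(d[0],d[1]),np.degrees(np.arctan2(d[1],d[0])))
R=np.array(b['R']);t=np.array(b['t'])
zm=b['z_map']
for (u,v) in ((301,223),(302,223),(303,224),(309,216),(310,216),(311,217),(313,227),(315,228)):
    d=zm[v,u]; n=cv2.undistortPoints(np.array([[[u,v]]],float),K(b),np.array(b['dist']))[0,0]
    print(u,v,((R.T@(np.array([n[0]*d,n[1]*d,d])-t))*1000).round(1))
E
```

```text
0.056 M [[584.8, -135.7, 45.0], [570.7, -161.4, 45.0]] P [[584.0, -134.3, 56.0], [569.7, -161.3, 56.0]] diff [-0.92  0.7  11.  ] gap 30.588659665811495 61.989100786286464
0.057 M [[584.8, -135.7, 45.0], [570.7, -161.4, 45.0]] P [[583.9, -133.2, 57.0], [569.5, -160.2, 57.0]] diff [-1.1  1.8 12. ] gap 30.55637015723064 61.989100786286556
301 223 [ 583.1 -137.1   52.8]
302 223 [ 580.4 -134.9   55.1]
303 224 [ 579.2 -141.9   45.7]
309 216 [ 567.7 -162.4   54. ]
310 216 [ 565.  -159.9   56.5]
311 217 [ 562.  -155.6   57.4]
313 227 [ 552.5 -119.9   59.2]
315 228 [ 548.1 -121.9   54.7]
```

Tip ends are at crop (222,255) and (330,155); the marks are at (220,298) and (325,203). That puts the tips about 1 mm short in x and 1.2–1.5 mm too far in +y. I'll correct that and let the arm settle before going lower.

```bash
python3 -m creep '{"claw":[2.7,2.7,2.7,2.7,2.7],"dp":[[0.06,0.03,0],[0.12,0.06,0],[0.12,0.06,0],[0.12,0.06,0],[0.12,0.06,0]],"roll":[0,0,0,0,0]}'
python3 - <<'E'
from h import *
move((.4967,-.1091),.0492,-25.3)
s=snap('side');im=cv2.cvtColor(s['image'],cv2.COLOR_RGB2BGR)
move((.4967,-.1091),.0492,-25.3)
cv2.imwrite('pics/s10z.png',cv2.resize(im[205:245,285:325],None,fx=14,fy=14,interpolation=cv2.INTER_LANCZOS4))
E
```

```text
t: 13.1
tcp_pos: [0.4976, -0.11, 0.0554]
tool_rot: [0.976, -0.219, 0.0, 0.0]
force: [0.0, -0.1, -2.2]
finger_gap: 0.316
t 13.1 tcp [ 497.57 -110.03   55.37] head -25.32 tilt z [ 1.e-04 -0.e+00 -1.e+00] force [ 0.04 -0.11 -2.25] gap 26.98
dp cm [-0.12 -0.05  0.62] roll -0.0003
t 13.15 tcp [ 497.53 -110.03   55.32] head -25.32 tilt z [-0.  0. -1.] force [ 0.29 -1.14 -1.29] gap 27.47
dp cm [-0.11 -0.05  0.61] roll -0.0004
```

View pics/s10z.png

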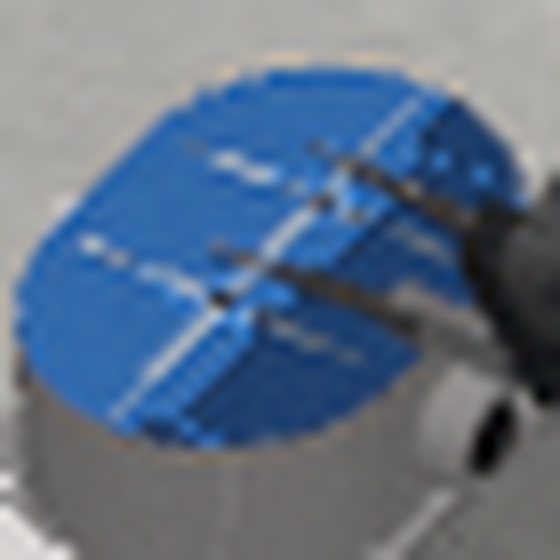

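Tips are now at crop (213,248) and (315,148), and the TCP has settled at 55.3 mm. Next I'll descend 5 mm, leaving the leg underside about 2 mm clear of the top.

```bash
python3 -m creep '{"claw":[2.7,2.7,2.7,2.7,2.7,2.7,2.7],"dp":[[0,0,0.15],[0,0,0.3],[0,0,0.42],[0,0,0.5],[0,0,0.5],[0,0,0.5],[0,0,0.5]],"roll":[0,0,0,0,0,0,0]}'
python3 - <<'E'
from h import *
move((.4967,-.1091),.0492,-25.3)
s=snap('side');im=cv2.cvtColor(s['image'],cv2.COLOR_RGB2BGR)
move((.4967,-.1091),.0492,-25.3)
cv2.imwrite('pics/s11z.png',cv2.resize(im[205:245,285:325],None,fx=14,fy=14,interpolation=cv2.INTER_LANCZOS4))
E
```

```text
t: 13.85
tcp_pos: [0.4976, -0.11, 0.0503]
tool_rot: [0.976, -0.219, 0.0, 0.0]
force: [1.0, 0.1, -0.6]
finger_gap: 0.315
t 13.85 tcp [ 497.6  -110.05   50.34] head -25.32 tilt z [ 1.e-04 -0.e+00 -1.e+00] force [ 0.98  0.08 -0.59] gap 26.89
dp cm [-0.12 -0.05  0.11] roll -0.0003
t 13.9 tcp [ 497.6  -110.05   50.35] head -25.32 tilt z [ 1.e-04 -1.e-04 -1.e+00] force [-0.46 -0.38 -0.98] gap 27.4
dp cm [-0.12 -0.05  0.11] roll -0.0003
```

View pics/s11z.png

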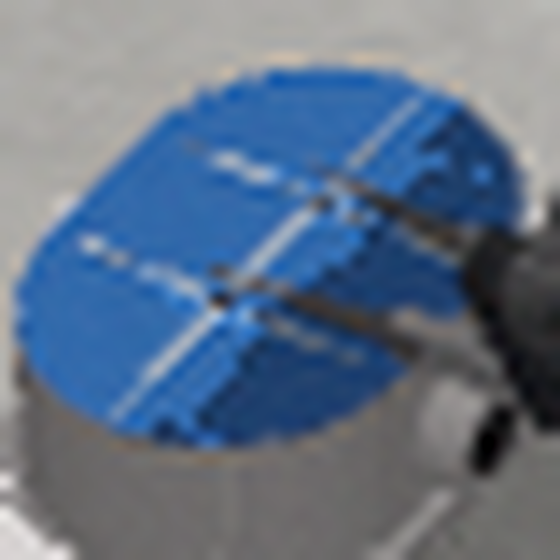

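```bash
python3 - <<'E'
from h import *
b=load('side')
z=lambda p,k,o:(np.array(p,float)+.5)/k-.5+np.array(o)
M=plane(b,[z(p,14,(285,205)) for p in ((220,298),(325,203))],.045)
e=proj(b,M+[0,0,.0066]); print('expected crop',((e-[285,205]+.5)*14-.5).round(1).tolist())
P=plane(b,[z(p,14,(285,205)) for p in ((215,270),(322,175))],.0516)*1000
d=P[0]-P[1]; print(P.round(1).tolist(),(P-M*1000).round(1).tolist(),np.hypot(d[0],d[1]),np.degrees(np.arctan2(d[1],d[0])))
im=cv2.cvtColor(b['image'],cv2.COLOR_RGB2GRAY)
print(im[222:228,297:308]);print(im[214:222,303:316])
print(b['image'][222:228,297:308,2]);print(b['image'][214:222,303:316,2])
E
```

```text
expected crop [[219.0, 268.8], [324.4, 173.8]]
[[585.5, -135.3, 51.6], [571.1, -161.0, 51.6]] [[0.6, 0.4, 6.6], [0.4, 0.3, 6.6]] 29.50778205270273 60.77660651600554
[[ 93  95  95  97  96  95 118 173 132  91  95]
 [ 96  94  96  94  96 115 173 131  92  96  98]
 [135 103  98  80 110 147 134  95  97 100  95]
 [152 172 136  96 116 114  83 109 101  76  56]
 [112 109 141  62  68 103  96  80  55  54  57]
 [ 98 110 148 179 114 155  78  77  60  52  45]]
[[ 94  93  94  93  98  98  96  96 107 136  92  97  92]
 [ 91  95  96  96  97  95  94 107 140  93  96  93  58]
 [102 100  94  98 103  95 106 141  97  96  94 101 100]
 [174 153 105  99  88  93 104  96  96  97  98  94  58]
 [ 91  94 106 136 111 133 129  94  93  88  94  55  60]
 [ 96  92  94 105 104  78 144  88  57  50  55  56  57]
 [ 96  94 119 173 134 100 135 100 111  51  54  57  58]
 [ 95 118 172 131  93  96  97  93  54  60  87  75  53]]
[[169 170 170 172 172 171 175 192 179 170 173]
 [169 168 172 169 171 176 191 181 171 172 174]
 [180 171 166 101 128 172 166 173 173 176 170]
 [196 190 183 167 144 128  91 128 123 138 104]
 [197 187 190  67 101 180 175 140  76  53  56]
 [173 185 186 205 192 208 113 111 106  87  60]]
[[169 168 168 169 171 172 171 172 173 182 169 173 166]
 [167 168 169 170 169 169 170 169 166 170 171 167 105]
 [171 172 170 170 160 170 170 165 156 172 172 176 176]
 [193 207 184 171 155 130 140 155 173 173 174 168 103]
 [169 167 158 183 185 167 148  98 117 151 170 104 109]
 [170 169 169 167 115 107 198 154  80  49  69  94 109]
 [172 169 175 191 182 174 179 123 164  89  67  57  70]
 [171 174 192 180 171 172 174 170 104 109 120  84  52]]
```

The tips fall within half a pixel (under 0.8 mm) of where they should be directly over the marks. Gap is about 29.5–30.5 mm by image and 27.0±0.3 mm by opening. Last trim: 0.5 mm back, 1 mm lower.

```bash
python3 -m creep '{"claw":[2.7,2.7,2.7,2.7,2.7,2.7,2.7,2.7],"dp":[[-0.02,0,0.05],[-0.05,0,0.1],[-0.05,0,0.1],[-0.05,0,0.1],[-0.05,0,0.1],[-0.05,0,0.1],[-0.05,0,0.1],[-0.05,0,0.1]],"roll":[0,0,0,0,0,0,0,0]}'
python3 - <<'E'
from h import *
G=[];F=[]
move((.4967,-.1091),.0492,-25.3)
for i in range(6):
    s=snap('side'); q=manip.sense(); G.append(q['finger_gap']*85.4);F.append(q['force'])
print(np.mean(G),np.std(G),np.mean(F,0))
move((.4967,-.1091),.0492,-25.3)
im=cv2.cvtColor(s['image'],cv2.COLOR_RGB2BGR)
cv2.imwrite('pics/s12z.png',cv2.resize(im[200:250,285:355],None,fx=11,fy=11,interpolation=cv2.INTER_LANCZOS4))
E
```

```text
t: 14.7
tcp_pos: [0.4971, -0.1098, 0.0493]
tool_rot: [0.976, -0.219, -0.0, 0.0]
force: [-0.7, 0.5, -1.4]
finger_gap: 0.318
t 14.7 tcp [ 497.11 -109.81   49.31] head -25.32 tilt z [-0.  0. -1.] force [-0.75  0.55 -1.44] gap 27.15
dp cm [-0.07 -0.05  0.01] roll -0.0003
27.375646070994122 0.17116317023158717 [ 0.13892625  0.01324194 -1.24810169]
t 15.0 tcp [ 497.12 -109.82   49.32] head -25.32 tilt z [ 0.  0. -1.] force [-0.   -0.47 -2.11] gap 27.25
dp cm [-0.07 -0.05  0.01] roll -0.0003
```

View pics/s12z.png

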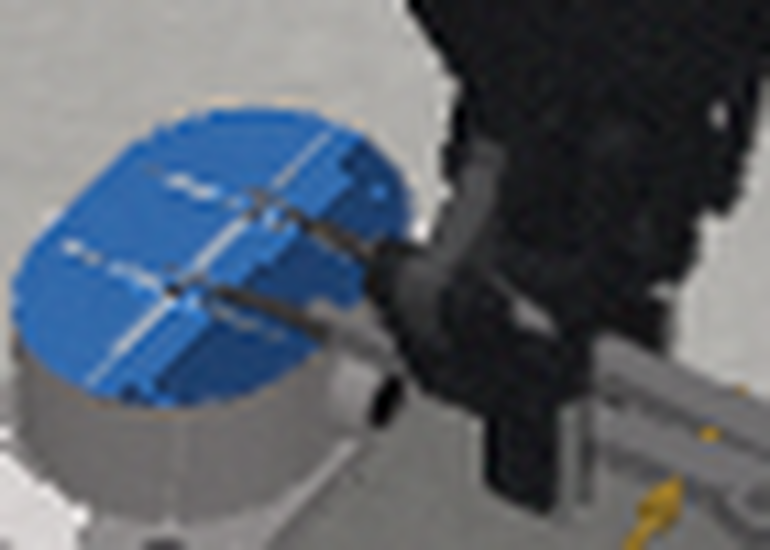

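Wrist z force averages -1.25 N, which is the dividers' weight, so nothing is touching. The opening averages about 27.25–27.4 mm, slightly wide (gap about 30.7 mm). I'll trim the grip a touch.

```bash
python3 -m creep '{"claw":[2.67,2.67,2.67,2.67,2.67,2.67],"dp":[[0,0,0],[0,0,0],[0,0,0],[0,0,0],[0,0,0],[0,0,0]],"roll":[0,0,0,0,0,0]}'
python3 - <<'E'
from h import *
G=[];F=[];I=[]
for i in range(24):
    s=snap('side'); q=manip.sense(); G.append(q['finger_gap']*85.4);F.append(q['force']);I.append(s['image'].astype(float))
print(np.mean(G),np.std(G)/5,np.mean(F,0))
move((.4967,-.1091),.0492,-25.3)
im=cv2.cvtColor(np.mean(I,0).round().astype(np.uint8),cv2.COLOR_RGB2BGR)
cv2.imwrite('pics/s13z.png',cv2.resize(im[208:234,292:322],None,fx=20,fy=20,interpolation=cv2.INTER_CUBIC))
M=plane(s,[(300.25,225.82),(307.75,219.04)],.045)
e=proj(s,M+[0,0,.0056]);print('exp',((e-[292,208]+.5)*20-.5).round(1).tolist())
E
```

```text
t: 15.6
tcp_pos: [0.4971, -0.1098, 0.0493]
tool_rot: [0.976, -0.219, 0.0, 0.0]
force: [-0.4, 0.6, -2.1]
finger_gap: 0.312
26.968244619257877 0.04099604824830947 [ 0.10811365 -0.07951068 -1.20522582]
t 16.8 tcp [ 497.12 -109.81   49.32] head -25.32 tilt z [ 0.  0. -1.] force [ 0.6  -0.22 -1.61] gap 27.07
dp cm [-0.07 -0.05  0.01] roll -0.0003
exp [[173.3, 330.5], [323.7, 195.0]]
```

View pics/s13z.png

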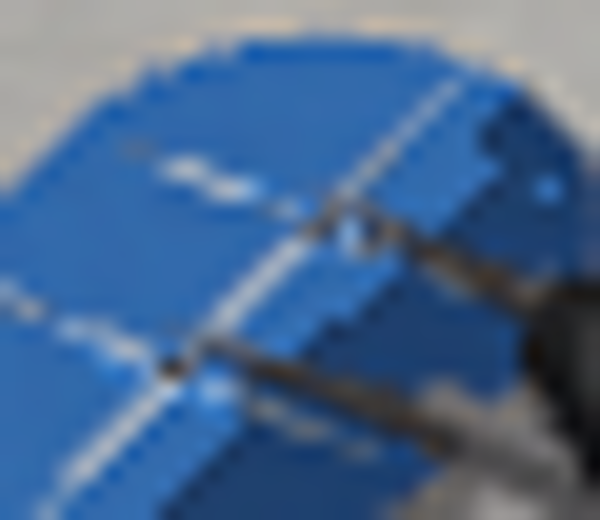

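The averaged opening is 26.97±0.04 mm, which gives a 30 mm gap. Wrist force is the tool weight only. Tips at crop (178,336) and (329,204) are within about 0.5 px of the expected (173,330) and (324,195). It's holding steady, so I'm handing it in.

```bash
python3 -c "
from station import workorder
print(workorder.sign_off())"
```

```text
the job is handed in; nothing more can be done
None
```

I lifted the steel dividers off the far rest and squeezed them in air with a 20 N grip setting. They are now held level over the pump body with a point over each punch mark. I handed in at about 17 s of the 48 s allowed.

Last checks:
- **Gap:** the finger opening averaged 26.97 ± 0.04 mm, against 27 mm for a 30 mm gap. Image measurements of the gap, taken before a final 0.3 mm grip trim, gave 29.5 to 30.9 mm.
- **Position:** in the side view the points sat about half a pixel (under 1 mm) from directly above the marks. The cameras and the arm's own geometry disagreed by 1 to 2 mm, which is within the calibration error.
- **Contact:** the wrist force was about 1.2 N downward, which is just the dividers' weight, so nothing is touching the pump body. I work out the leg undersides to be about 1.6 mm above its top and the points about 5 mm above it.
- **Not confirmed:** the wrist hid the pump from the top camera, so the final alignment rests on the side view and the arm's position. I could not measure the clearance under the legs directly. I did not re-check the other things at the end; none was seen to have moved in the full side and top pictures taken on the way.

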